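Make up the espresso caddy and the bar caddy for the shift

TASK

Make up the two caddies for the shift. The dark-wood espresso caddy gets the black-handled tamper and the dosing cup, each standing upright in a well of its own, and the grinder brush pressed down into its two spring clips until the handle snaps fully home on both seats; the light-wood bar caddy gets the jigger, standing upright in one well, and the lemon in the other. Leave the wooden-handled tamper standing where it is.

Things in the scene. Friction and masses are not known exactly. Their poses are not given: they have to be found in the camera images.
- dark_caddy: Espresso caddy: dark-wood board 170 mm (its x) by 200 mm (its y), 10 mm high, fixed to the counter. Origin: centre of its underside, at counter height; z up. It has two round wells (inside 80 mm across, steel rim 5 mm thick), either usable: cork floor 10 mm, rim top 18 mm above the counter, centred at x = -37, y = -48 and +48 mm. The clips are at x = +58 mm.
- clip_mid (a point): Middle of the brush lane on the dark caddy, 18 mm above the counter, at seat level; axes as the caddy's. Spring clips, each 12 mm wide, stand at y = -42 and +42 mm (free between them). Their jaws flare to a 32 mm mouth 33 mm above the seats and narrow to a 15.6 mm throat at 17 mm; the brush handle laid along y and pushed down with 6 to 10 N snaps past the throat onto the rubber seats.
- light_caddy: Bar caddy: light-wood board 112 mm (its x) by 200 mm (its y), 10 mm high, no clips, fixed to the counter. Origin: centre of its underside, at counter height; z up. It has two round wells (inside 80 mm across, steel rim 5 mm thick), either usable: cork floor 10 mm, rim top 18 mm above the counter, centred at x = 0, y = -48 and +48 mm.
- black_tamper: Coffee tamper with a black turned handle, standing: steel base 58 mm in diameter and 18 mm high, handle up to 36 mm in diameter from 28 to 93 mm height. Origin: centre of its underside, z up. 0.3 to 0.6 kg.
- wood_tamper: Coffee tamper with a brown wooden handle, same shape and size as the black one, standing among the stock; not needed. Origin: centre of its underside, z up.
- dosing_cup: Plain straight-sided steel dosing cup, 59 mm in diameter, 46 mm high, standing. Origin: centre of its underside, z up.
- jigger: Double-cone steel bar measure, standing, 86 mm high, 43 mm in diameter at both ends; grip it near the top (65 mm up or more). Origin: centre of its underside, z up.
- lemon: Yellow lemon lying on its side, 71 mm long along its x, 53 mm wide along its y, 51 mm high. Origin: underneath its middle, z up; it can roll a little about x.
- grinder_brush: Grinder brush lying flat, 186 mm long (its x), 14 mm high; bristles at +x. Origin: mid-length, on its underside, z up. Its brown wooden handle is 20 mm wide (y), with sides from 1 to 13 mm up, and runs from x = -93 to +45 mm, so its middle is at x = -24 mm. It fits the clips either way round, handle middle over the lane's middle (up to 20 mm off along the lane is fine).

How it is judged:
By the outcome, as a careful person would: the job done as asked, in the order asked, and still so for the second after the job is handed in, with the robot touching nothing.
It also fails if it takes over 128 s, if anything falls off the work surface, if the arm or the gripper's body presses on something with over 40 N, if the wrist force passes 120 N, or if a joint passes its speed limit or range.

ROBOT

A 6-joint arm with a two-finger parallel gripper is mounted at the origin on a cart in front of the work surface, level with it; the furniture and walls round the work are solid. World frame = base frame: x ahead of the robot, y to its left, z up, the work surface at z = 0. Lengths are in mm, angles in degrees, forces in N, time in s.
With the tool pointing down it reaches from about 350 to 850 mm from the base axis. Payload 8.1 kg.
Tool frame: the origin (TCP) lies at the very end of the fingers, on their centre line; the grasp point (between the pads) lies 19 mm behind it (r.grasp_offset is the distance from the TCP to the grasp point, in mm); z points along the fingers, y is the line along which they close (so a half turn about z gives the same grasp; the last joint's range is limited). The gripper opens to 85 mm and grips with 20 to 120 N. Pads are 22 mm wide; open, the fingers measure 114 mm over their backs; the gripper's body (76 mm by 85 mm) begins 54 mm behind the grasp point. The pads swing forward as they close: fully open they stand 13 mm farther back than shut.
Start: joints at [69.305, 7.471, 85.268, -0, 87.261, -4.893], TCP at [163.368, 577.335, 231.292] pointing down, gripper open.
Joint ranges: [-169.43, 169.43], [-51.17, 129.36], [1.28, 143.12], [-76.62, 256.62], [0, 156.53], [-152.29, 152.29]. Speed limits (degrees/s): [136.94, 136.94, 159.86, 180, 180, 180].

INTERFACE

Orientations are given as [roll, pitch, yaw] about the fixed x, y, z axes, in that order (R = Rz(yaw) Ry(pitch) Rx(roll)).
In Python, from bench import r gives the robot as it stands.
- The arm moves only by the tool carry_out, never from a script. Its argument "commands" is a list of rows, each an object with "jaw": the finger opening in m, from 0 to 0.0854; "translation": the shift along the tool's x, y, z in m, a list of three; "spin": the turn about the tool's z in rad. A call has exactly 8 rows; each row shifts and turns the commanded pose from where the row before left it, along the tool's axes as they then stand; what a row does not reach is not made up. A row lasts 1/12 s, in which the tool goes at most 41.7 mm and 7.16 degrees, less where a joint would pass 70% of its speed; a pose out of reach is approached as far as the arm can. A call is refused whole if a number of a shift passes 0.0417 or a number of a turn 0.125, either way. A call with a gripper value outside its range is refused whole. The fingers move at their own pace and stop on an object; "squeeze" is the grip in N (left out, the last holds). Time passes only in rows, so rows that do not move let the fingers close, or fill a call up. It gives the time, the measured TCP pose, the force, the opening and the grip force at its end, in the units of the state.
- r.sense(): the state, without advancing time (a new reading comes with each control period).
- r.snapshot(name): name is "scene" or "top"; returns a dict with "pixels" (384x512x3 uint8, blue, green, red), "K" (3x3 intrinsics, pixels), "extrinsics" (4x4, takes a point from camera to world coordinates). Camera axes: x right, y down, z forward; pixel columns grow to the right and rows downward; lengths in mm; the calibration is good to about 2 mm. A picture is of the moment at which its call begins. There is no depth.
- r.hand_in(): hands the job in; it is judged then, once.
Trained networks look in a picture, given as the dict that the camera call returned (one of the last four; its "shot" number tells which), for a name from the list of things; names that differ only in an ending like _2 or _b are one class to them, and where a whole thing is asked for, a point or a joint stands for the part that bears it (a point fixed in the world has none). Each returns a list of dicts, best first, with "score" (0 to 1); they miss things now and then, are a little off and sometimes report something else, mostly with a low value. They report only what shows in the picture. A call takes as long as a camera call.
- r.spot_in(picture, target): "xy" ([column, row] in pixels, amid what is visible of it).
- r.regions_of(picture, target): "pixels" (384x512 bool, what is visible of it) and "xy" ([column, row] in pixels, amid what is visible of it).
- r.landmark_of(picture, target): "xy" ([column, row] in pixels: a listed point, or the origin of a listed thing).
The state is a dict: "time": time; "joint_pos": joint angles; "qd": joint speeds; "joint_efforts": joint torques, N m; "tool_pos": TCP position; "tcp_rot": TCP orientation; "ft_force": force on the tool from outside, world axes, zero at the start; "wrist_torque": the same for the moment, N m; "finger_gap": finger opening in mm; "grip_force": force on a finger pad.
Only numpy, scipy, OpenCV 4.12 (cv2) and the standard library are available. Lean on these libraries where they do the work, as an engineer would, in place of code of your own. Each camera call takes 0.05 s, during which the arm holds its last target. There are 200 camera calls.

## Working session

There is one attempt and no reset: what is moved stays moved. The work goes in short steps, Python scripts to look and compute and a tool call to move; the robot and the scene stay as the last step left them, time stands still between calls to the robot, and variables do not carry over. Pictures are saved under pics/ and viewed, at most 14 in all, crops included, and the job is handed in when it is done.

Besides the shell and the picture viewer there is one more tool, called after "Request:" as a command line: name --argument value ..., lists and objects as JSON in quotes. carry_out: Moves the arm, as the interface text tells. Its arguments: {"type":"object","properties":{"commands":{"type":"array","items":{"type":"object","properties":{"jaw":{"type":"number"},"translation":{"type":"array","items":{"type":"number"}},"spin":{"type":"number"}}}},"squeeze":{"type":"number"}},"required":["commands"]}

```bash
mkdir -p pics; cat > h.py <<'E'
import numpy as np, cv2
from bench import r
def ground(p,xy,z):
    K=np.array(p["K"]);E=np.array(p["extrinsics"])
    d=E[:3,:3]@np.linalg.inv(K)@np.array([xy[0],xy[1],1.]);o=E[:3,3]
    return o+d*(z-o[2])/d[2]
def proj(p,X):
    K=np.array(p["K"]);E=np.linalg.inv(np.array(p["extrinsics"]))
    c=K@(E[:3,:3]@np.array(X,float)+E[:3,3]);return c[:2]/c[2]
E
python3 - <<'E'
from h import *
P={n:r.snapshot(n) for n in("scene","top")}
for n in P: cv2.imwrite(f"pics/{n}0.png",P[n]["pixels"])
print(r.sense())
for n in P:
    print(n,np.array(P[n]["extrinsics"]).round(2).tolist())
for t in "dark_caddy clip_mid light_caddy black_tamper wood_tamper dosing_cup jigger lemon grinder_brush".split():
    for n in P:
        for d in r.landmark_of(P[n],t)[:2]:
            print(t,n,round(d["score"],2),np.round(d["xy"],1),ground(P[n],d["xy"],18 if t=="clip_mid" else 0)[:2].round(1))
E
```

```text
{'time': 0.1, 'joint_pos': array([ 6.93024901e+01,  7.51086736e+00,  8.53239424e+01, -8.24733982e-04,
        8.72607210e+01, -4.89241481e+00]), 'qd': array([ 0.01606249,  0.06302579, -0.23877977,  0.04835746,  0.00964076,
        0.04327186]), 'joint_efforts': array([ 7.06538231e-04, -5.70946705e+01, -5.01945662e+01, -2.33984374e-04,
        8.04579060e-03, -3.97102929e-05]), 'tool_pos': array([163.220804  , 576.85757649, 230.33977109]), 'tcp_rot': array([-1.79904747e+02, -7.32661194e-03,  1.64194939e+02]), 'ft_force': array([-0.61962532, -0.3898454 ,  0.21309876]), 'wrist_torque': array([ 0.01358911,  0.00602321, -0.04545777]), 'grip_force': 0.0, 'finger_gap': 85.27504485841878}
scene [[0.71, -0.5, 0.5, 57.92], [-0.71, -0.51, 0.49, -421.95], [0.01, -0.7, -0.71, 660.08], [0.0, 0.0, 0.0, 1.0]]
top [[0.03, -0.99, 0.14, 395.19], [-1.0, -0.03, -0.0, 4.85], [0.01, -0.14, -0.99, 902.27], [0.0, 0.0, 0.0, 1.0]]
dark_caddy scene 0.64 [333.3 221.3] [ 584.4 -170.2]
dark_caddy scene 0.37 [307.1 285.3] [ 406.2 -235. ]
dark_caddy top 0.56 [327.9 159.6] [ 598.2 -159.1]
clip_mid scene 0.68 [347.  199.6] [ 651.2 -159.1]
light_caddy scene 0.87 [239.2 154.1] [594.4 171.2]
light_caddy top 0.94 [176.9 161.1] [584.9 175.7]
black_tamper top 0.9 [196.7 241.7] [408.9 123.6]
wood_tamper scene 0.56 [177.3 176.4] [410.5 218.5]
wood_tamper top 0.88 [149.5 243.5] [402.2 225. ]
dosing_cup scene 0.78 [305.  286.1] [ 401.7 -233.2]
dosing_cup scene 0.2 [247.7 215.5] [450.  -13.5]
dosing_cup top 0.97 [362.1 247. ] [ 407.6 -233.8]
jigger scene 0.66 [245.7 213.3] [451.4  -5. ]
jigger top 0.79 [256.7 221.4] [456.4  -4.6]
lemon scene 0.8 [268.7 244.9] [ 423.3 -109.4]
lemon top 0.75 [304.6 241.4] [ 416.1 -109.3]
grinder_brush scene 0.93 [289.1 180.5] [614.9  -2.4]
grinder_brush scene 0.37 [176.4 173.6] [415.4 229.3]
grinder_brush top 0.67 [254.  149.7] [615.8   5.7]
```

View pics/scene0.png

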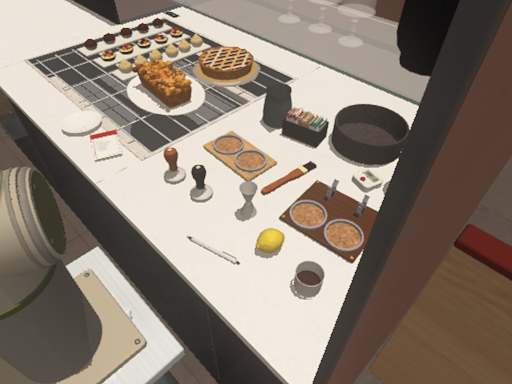

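View pics/top0.png

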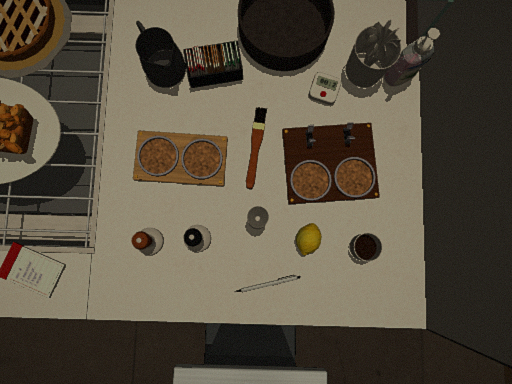

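```bash
cat >> h.py <<'E'
a=np.linspace(0,2*np.pi,24,endpoint=False)
def ring(rad,z): return np.c_[rad*np.cos(a),rad*np.sin(a),0*a+z]
def rows(*rz): return np.vstack([ring(*q) for q in rz])
M={"black_tamper":rows((29,0),(29,18),(18,60),(18,85),(12,93)),"dosing_cup":rows((29.5,0),(29.5,46)),"jigger":rows((21.5,0),(21.5,86))}
M["wood_tamper"]=M["black_tamper"]
def hullc(uv):
    m=np.zeros((384*4,512*4),np.uint8);cv2.fillConvexPoly(m,cv2.convexHull((uv*4).astype(np.int32)),1)
    mm=cv2.moments(m,True);return np.array([mm["m10"],mm["m01"]])/mm["m00"]/4
def fit(p,t,guess,z=0):
    g=r.regions_of(p,t)
    if not g: return None
    best=min(g,key=lambda d:np.linalg.norm(ground(p,d["xy"],30)[:2]-guess))
    pts=np.argwhere(best["pixels"])[:,::-1].astype(np.float32)
    c=hullc(pts+.0); x=np.array([*guess,z],float)
    for _ in range(6):
        uv=np.array([proj(p,q+x) for q in M[t]]);cc=hullc(uv)
        x[:2]+=(ground(p,c,40)-ground(p,cc,40))[:2]
    return x[:2].round(1),round(best["score"],2),len(pts)
def rect(p,t,z):
    d=r.regions_of(p,t)[0]
    pts=np.argwhere(d["pixels"])[:,::-1]
    W=np.array([ground(p,q,z)[:2] for q in pts],np.float32)
    return cv2.minAreaRect(W),W,round(d["score"],2)
E
python3 - <<'E'
from h import *
P={n:r.snapshot(n) for n in("scene","top")}
for t,g in dict(black_tamper=(409,124),wood_tamper=(402,225),dosing_cup=(407,-233),jigger=(455,-5)).items():
    for n in P: print(t,n,fit(P[n],t,np.array(g,float)))
for t,z in (("dark_caddy",10),("light_caddy",10),("grinder_brush",10),("lemon",25)):
    for n in ("top","scene"):
        R,W,s=rect(P[n],t,z);print(t,n,s,np.round(R[0],1),np.round(R[1],1),round(R[2],1),len(W),W.mean(0).round(1))
        if t=="lemon": print(proj(P[n],(420,-110,0)),np.array(cv2.fitEllipse(cv2.convexHull(W)),dtype=object))
p=P["top"]
g=cv2.cvtColor(p["pixels"],cv2.COLOR_BGR2GRAY)
big=cv2.resize(p["pixels"][100:270,120:400],None,fx=2.8,fy=2.8,interpolation=cv2.INTER_CUBIC)
cv2.imwrite("pics/topc.png",big)
sc=cv2.resize(P["scene"]["pixels"][150:270,190:400],None,fx=3.8,fy=3.8,interpolation=cv2.INTER_CUBIC);cv2.imwrite("pics/scc.png",sc)
for n in P:
  for d in r.landmark_of(P[n],"clip_mid"): print(n,d["score"],ground(P[n],d["xy"],18))
E
```

```text
black_tamper scene (array([412.9, 120.3]), 0.8, 566)
black_tamper top (array([415.5, 121.6]), 0.8, 611)
wood_tamper scene (array([404. , 223.1]), 0.56, 506)
wood_tamper top (array([407.9, 222.7]), 0.59, 682)
dosing_cup scene (array([ 406.9, -232.9]), 0.6, 932)
dosing_cup top (array([ 408.2, -234.6]), 0.68, 732)
jigger scene (array([457.5,  -5.8]), 0.79, 466)
jigger top (array([461.6,  -5.3]), 0.58, 414)
dark_caddy top 0.58 [ 590.9 -161.3] [174.  203.7] 6.2 6986 [ 588.9 -161.4]
dark_caddy scene 0.71 [ 601.1 -162.7] [207.5 199.4] 5.5 4547 [ 580.1 -165.6]
light_caddy top 0.69 [591.5 167.1] [199.4 113.3] 87.9 4509 [590.3 166.3]
light_caddy scene 0.87 [584.9 164.4] [205.6 114. ] 87.8 1844 [583.3 158.8]
grinder_brush top 0.76 [619.8   3.1] [ 28.3 186.6] 83.1 874 [625.3   3. ]Traceback (most recent call last):
  File "<stdin>", line 7, in <module>
  File "h.py", line 29, in rect
    d=r.regions_of(p,t)[0]
      ~~~~~~~~~~~~~~~~~^^^
IndexError: list index out of range
```

```bash
python3 - <<'E'
from h import *
P={n:r.snapshot(n) for n in("scene","top")}
p=P["top"]
for n in P:
  for d in r.regions_of(P[n],"lemon")[:1]:
    pts=np.argwhere(d["pixels"])[:,::-1]
    for z in (25,):
      W=np.array([ground(P[n],q,z)[:2] for q in pts],np.float32);print("lemon",n,W.mean(0),cv2.fitEllipse(cv2.convexHull(W)))
im=p["pixels"].copy()
sc=P["scene"]["pixels"].copy()
s=4
B=cv2.resize(im,None,fx=s,fy=s,interpolation=cv2.INTER_CUBIC);S=cv2.resize(sc,None,fx=s,fy=s,interpolation=cv2.INTER_CUBIC)
def Rz(t): t=np.radians(t);return np.array([[np.cos(t),-np.sin(t),0],[np.sin(t),np.cos(t),0],[0,0,1]])
def draw(L,col):
  for img,pp in ((B,p),(S,P["scene"])):
    uv=np.array([(proj(pp,q)+.5)*s for q in L]).astype(np.int32);cv2.polylines(img,[uv],True,col,1)
for c,yaw,w,wx in (((590.5,-161.5,0),5.8,85,-37),((589.5,166.5,0),-2.2,56,0)):
  f=lambda q:Rz(yaw)@np.array(q)+c
  draw([f(q) for q in((-w,-100,10),(w,-100,10),(w,100,10),(-w,100,10))],(0,255,0))
  for y in(-48,48): draw([f(q+[wx,y,0]) for q in ring(42.5,18)],(255,255,0))
  if w==85:
    draw([f((58,-42,18)),f((58,42,18))],(0,255,255))
    for y in(-42,42): draw([f((42,y,51)),f((74,y,51))],(255,0,255))
f=lambda q:Rz(-6.9)@np.array(q)+(619.8,3.1,0)
draw([f(q) for q in((-93,-10,13),(45,-10,13),(45,10,13),(-93,10,13))],(0,255,0))
for t,c in dict(black_tamper=(414,121,0),dosing_cup=(407.5,-233.7,0),jigger=(459.5,-5.5,0)).items():
  V=M[t]
  for i in range(0,len(V),24): draw(V[i:i+24]+c,(0,255,0))
cv2.imwrite("pics/t1.png",B[440:1040,760:1540]);cv2.imwrite("pics/t2.png",B[460:1040,500:1100]);cv2.imwrite("pics/s1.png",S[500:1100,720:1520])
for n in P:
  for d in r.landmark_of(P[n],"clip_mid"): print(n,d["score"],ground(P[n],d["xy"],18))
E
```

```text
lemon scene [ 418.85696 -113.26359] ((419.5479736328125, -112.72691345214844), (56.30025100708008, 71.18561553955078), 96.40413665771484)
lemon top [ 420.93375 -113.59808] ((421.2724914550781, -113.61079406738281), (49.612144470214844, 65.01493835449219), 72.0578384399414)
scene 0.63 [ 649.85549303 -152.56780626   18.        ]
top 0.87 [ 648.12250263 -154.28618948   18.        ]
```

View pics/t1.png

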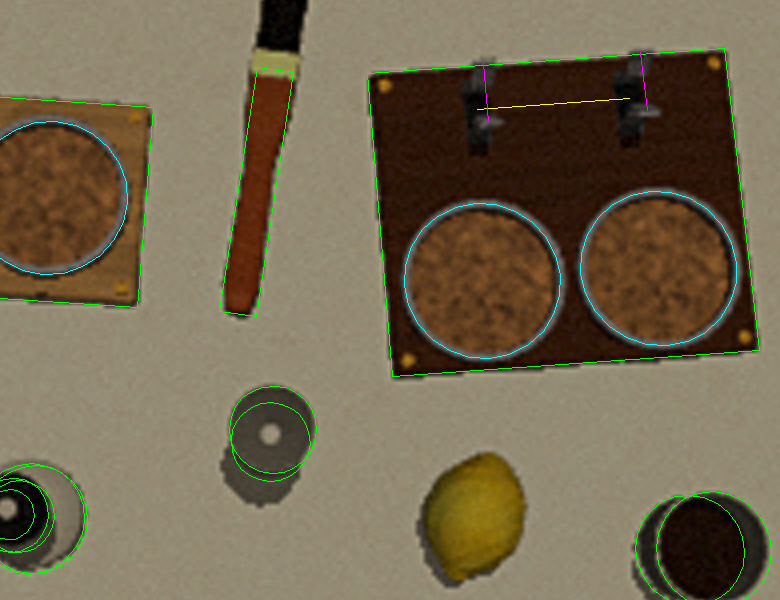

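View pics/s1.png

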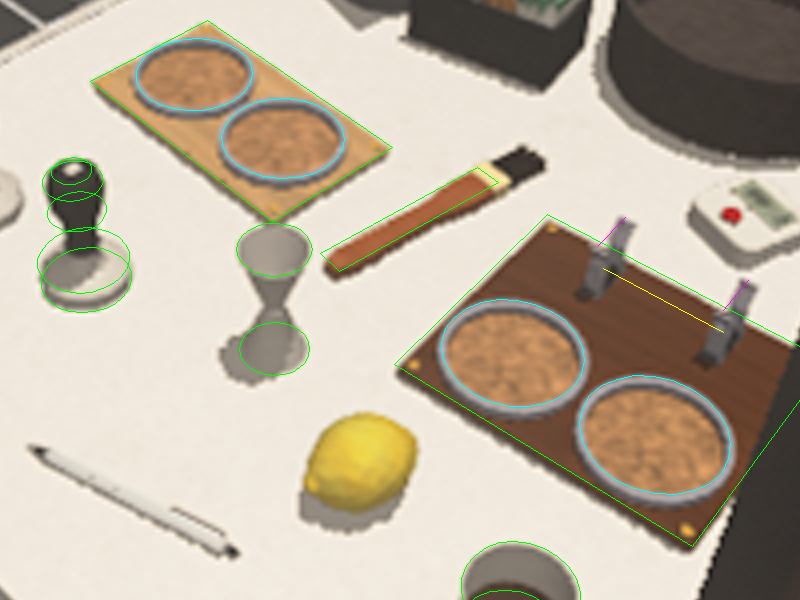

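View pics/t2.png

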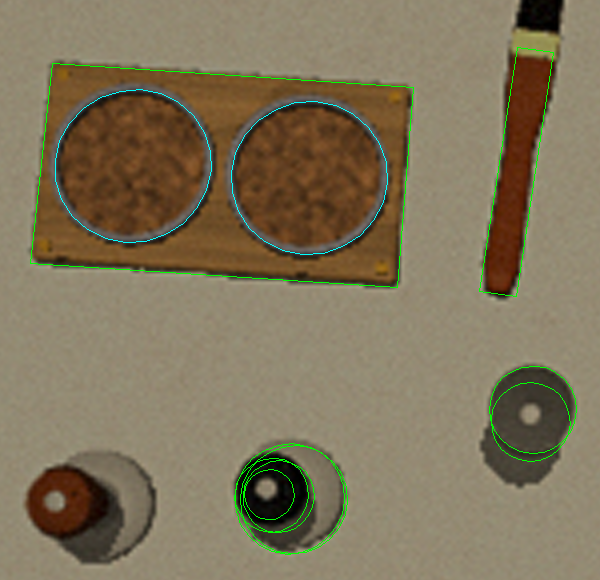

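Request:
carry_out --commands '[{"spin": 0.12},{"spin": 0.12},{"spin": 0.12},{"spin": 0.12},{"spin": 0.12},{"spin": 0.12},{"spin": 0.12},{"spin": 0.12}]' --squeeze 60

```text
invalid input
```

Request:
carry_out --commands '[{"spin": 0.12},{"spin": 0.12},{"spin": 0.095},{"translation": [-0.035,0.0193,0]},{"translation": [-0.035,0.0193,0]},{"translation": [-0.035,0.0193,0]},{"translation": [-0.035,0.0193,0]},{"translation": [-0.035,0.0193,0]}]'

```text
invalid input
```

Rows evidently need all the fields.

Request:
carry_out --commands '[{"jaw": 0.085,"translation": [0,0,0],"spin": 0.12},{"jaw": 0.085,"translation": [0,0,0],"spin": 0.12},{"jaw": 0.085,"translation": [0,0,0],"spin": 0.12},{"jaw": 0.085,"translation": [0,0,0],"spin": 0.12},{"jaw": 0.085,"translation": [0,0,0],"spin": 0.12},{"jaw": 0.085,"translation": [0,0,0],"spin": 0.12},{"jaw": 0.085,"translation": [0,0,0],"spin": 0.12},{"jaw": 0.085,"translation": [0,0,0],"spin": 0.12}]' --squeeze 60

```text
time: 2.77
tool_pos: [163.4, 577.3, 231.3]
tcp_rot: [-180.0, 0.0, 108.9]
ft_force: [1.0, 0.5, 0.1]
finger_gap: 85.0
grip_force: 0.0
```

Request:
carry_out --commands '[{"jaw": 0.085,"translation": [0,0,0],"spin": 0.12},{"jaw": 0.085,"translation": [0,0,0],"spin": 0.12},{"jaw": 0.085,"translation": [0,0,0],"spin": 0.095},{"jaw": 0.085,"translation": [-0.035,0.0193,0],"spin": 0},{"jaw": 0.085,"translation": [-0.035,0.0193,0],"spin": 0},{"jaw": 0.085,"translation": [-0.035,0.0193,0],"spin": 0},{"jaw": 0.085,"translation": [-0.035,0.0193,0],"spin": 0},{"jaw": 0.085,"translation": [-0.035,0.0193,0],"spin": 0}]'

```text
time: 3.43
tool_pos: [260.3, 400.8, 231.2]
tcp_rot: [180.0, -0.0, 90.0]
ft_force: [1.1, -1.3, 0.7]
finger_gap: 84.8
grip_force: 0.0
```

Request:
carry_out --commands '[{"jaw": 0.085,"translation": [-0.035,0.0192,0.005],"spin": 0},{"jaw": 0.085,"translation": [-0.035,0.0192,0.005],"spin": 0},{"jaw": 0.085,"translation": [-0.035,0.0192,0.005],"spin": 0},{"jaw": 0.085,"translation": [-0.035,0.0192,0.005],"spin": 0},{"jaw": 0.085,"translation": [-0.035,0.0192,0.005],"spin": 0},{"jaw": 0.085,"translation": [-0.035,0.0192,0.005],"spin": 0},{"jaw": 0.085,"translation": [-0.035,0.0192,0.005],"spin": 0},{"jaw": 0.085,"translation": [-0.035,0.0192,0.005],"spin": 0}]'

```text
time: 4.1
tool_pos: [414.1, 120.5, 191.5]
tcp_rot: [179.9, -0.0, 90.0]
ft_force: [0.6, -0.1, 0.4]
finger_gap: 85.0
grip_force: 0.0
```

Request:
carry_out --commands '[{"jaw": 0.085,"translation": [0,0,0.02],"spin": 0},{"jaw": 0.085,"translation": [0,0,0.025],"spin": 0},{"jaw": 0.085,"translation": [0,0,0.025],"spin": 0},{"jaw": 0.085,"translation": [0,0,0.025],"spin": 0},{"jaw": 0.085,"translation": [0,0,0.025],"spin": 0},{"jaw": 0.085,"translation": [0,0,0.02],"spin": 0},{"jaw": 0.04,"translation": [0,0,0],"spin": 0},{"jaw": 0.0,"translation": [0,0,0],"spin": 0}]'

```text
time: 4.77
tool_pos: [412.4, 122.2, 50.7]
tcp_rot: [-179.8, 0.0, 90.0]
ft_force: [0.6, 0.9, 0.4]
finger_gap: 63.4
grip_force: 0.0
```

Request:
carry_out --commands '[{"jaw": 0.0,"translation": [0,0,0],"spin": 0},{"jaw": 0.0,"translation": [0,0,0],"spin": 0},{"jaw": 0.0,"translation": [0,0,0],"spin": 0},{"jaw": 0.0,"translation": [0,0,0],"spin": 0},{"jaw": 0.0,"translation": [0,0,0],"spin": 0},{"jaw": 0.0,"translation": [0,0,0],"spin": 0},{"jaw": 0.0,"translation": [0,0,0],"spin": 0},{"jaw": 0.0,"translation": [0,0,0],"spin": 0}]'

```text
time: 5.43
tool_pos: [415.4, 122.7, 53.5]
tcp_rot: [179.8, -0.0, 90.0]
ft_force: [-0.4, -0.8, 6.7]
finger_gap: 33.4
grip_force: 59.0
```

Request:
carry_out --commands '[{"jaw": 0.0,"translation": [0,0,-0.01],"spin": 0},{"jaw": 0.0,"translation": [0,0,-0.02],"spin": 0},{"jaw": 0.0,"translation": [0,0,-0.025],"spin": 0},{"jaw": 0.0,"translation": [0,0,-0.025],"spin": 0},{"jaw": 0.0,"translation": [0,0,-0.025],"spin": 0},{"jaw": 0.0,"translation": [0,0,-0.01],"spin": 0},{"jaw": 0.0,"translation": [0,0,0],"spin": 0},{"jaw": 0.0,"translation": [0,0,0],"spin": 0}]'

```text
time: 6.1
tool_pos: [413.5, 122.3, 166.2]
tcp_rot: [180.0, -0.0, 90.0]
ft_force: [0.2, -0.2, -3.7]
finger_gap: 33.0
grip_force: 60.2
```

Request:
carry_out --commands '[{"jaw": 0.0,"translation": [-0.02,0.0112,0],"spin": 0},{"jaw": 0.0,"translation": [-0.034,0.0192,0],"spin": 0},{"jaw": 0.0,"translation": [-0.034,0.0192,0],"spin": 0},{"jaw": 0.0,"translation": [-0.034,0.0192,0],"spin": 0},{"jaw": 0.0,"translation": [-0.034,0.0192,0],"spin": 0},{"jaw": 0.0,"translation": [-0.034,0.0192,0],"spin": 0},{"jaw": 0.0,"translation": [-0.034,0.0192,0],"spin": 0},{"jaw": 0.0,"translation": [-0.0145,0.008,0],"spin": 0}]'

```text
time: 6.77
tool_pos: [547.9, -120.1, 163.3]
tcp_rot: [-179.8, 0.0, 89.9]
ft_force: [-0.3, 0.6, -2.9]
finger_gap: 32.8
grip_force: 60.6
```

Request:
carry_out --commands '[{"jaw": 0.0,"translation": [0,0,0.01],"spin": 0},{"jaw": 0.0,"translation": [0,0,0.02],"spin": 0},{"jaw": 0.0,"translation": [0,0,0.025],"spin": 0},{"jaw": 0.0,"translation": [0,0,0.02],"spin": 0},{"jaw": 0.0,"translation": [0,0,0.01],"spin": 0},{"jaw": 0.0,"translation": [0,0,0.005],"spin": 0},{"jaw": 0.0,"translation": [0,0,0],"spin": 0},{"jaw": 0.0,"translation": [0,0,0],"spin": 0}]'

```text
time: 7.43
tool_pos: [548.0, -115.9, 76.6]
tcp_rot: [180.0, -0.0, 90.0]
ft_force: [0.5, 0.3, -3.1]
finger_gap: 32.7
grip_force: 60.6
```

Request:
carry_out --commands '[{"jaw": 0.0,"translation": [0,0,0.005],"spin": 0},{"jaw": 0.0,"translation": [0,0,0.004],"spin": 0},{"jaw": 0.0,"translation": [0,0,0.002],"spin": 0},{"jaw": 0.0,"translation": [0,0,0.001],"spin": 0},{"jaw": 0.0,"translation": [0,0,0.001],"spin": 0},{"jaw": 0.0,"translation": [0,0,0],"spin": 0},{"jaw": 0.0,"translation": [0,0,0],"spin": 0},{"jaw": 0.0,"translation": [0,0,0],"spin": 0}]'

```text
time: 8.1
tool_pos: [548.1, -116.3, 63.7]
tcp_rot: [180.0, 0.0, 90.0]
ft_force: [-0.6, -0.8, 0.1]
finger_gap: 33.1
grip_force: 60.9
```

Request:
carry_out --commands '[{"jaw": 0.085,"translation": [0,0,0],"spin": 0},{"jaw": 0.085,"translation": [0,0,0],"spin": 0},{"jaw": 0.085,"translation": [0,0,0],"spin": 0},{"jaw": 0.085,"translation": [0,0,0],"spin": 0},{"jaw": 0.085,"translation": [0,0,-0.01],"spin": 0},{"jaw": 0.085,"translation": [0,0,-0.02],"spin": 0},{"jaw": 0.085,"translation": [0,0,-0.03],"spin": 0},{"jaw": 0.085,"translation": [0,0,-0.03],"spin": 0}]'

```text
time: 8.77
tool_pos: [547.0, -115.9, 154.1]
tcp_rot: [-179.9, -0.0, 90.0]
ft_force: [0.2, -0.3, 0.1]
finger_gap: 84.7
grip_force: 0.0
```

Request:
carry_out --commands '[{"jaw": 0.085,"translation": [0,0,-0.01],"spin": 0},{"jaw": 0.085,"translation": [-0.017,-0.02,0],"spin": 0},{"jaw": 0.085,"translation": [-0.02,-0.024,0],"spin": 0},{"jaw": 0.085,"translation": [-0.02,-0.024,0],"spin": 0},{"jaw": 0.085,"translation": [-0.02,-0.024,0],"spin": 0},{"jaw": 0.085,"translation": [-0.02,-0.024,0],"spin": 0},{"jaw": 0.085,"translation": [-0.02,-0.024,0],"spin": 0},{"jaw": 0.085,"translation": [0,0,0],"spin": 0}]'

```text
time: 9.43
tool_pos: [404.7, -236.0, 163.8]
tcp_rot: [-179.9, 0.1, 89.8]
ft_force: [0.1, 0.1, 0.5]
finger_gap: 84.8
grip_force: 0.0
```

```bash
python3 - <<'E'
from h import *
print(r.sense()["tool_pos"])
P={n:r.snapshot(n) for n in("scene","top")}
for n in P: print(n,fit(P[n],"black_tamper",np.array([549,-117.]),10),fit(P[n],"dosing_cup",np.array([407.5,-233.])))
cv2.imwrite("pics/a1.png",np.hstack([P["scene"]["pixels"][100:330,150:400],P["top"]["pixels"][100:330,150:400]]))
E
```

```text
[ 404.66180752 -235.98394163  163.77041464]
scene (array([ 542.8, -117.6]), 0.58, 106) (array([ 406.6, -233.2]), 0.76, 866)
top (array([ 548.5, -115.7]), 0.64, 623) (array([ 408.3, -234.6]), 0.59, 781)
```

View pics/a1.png

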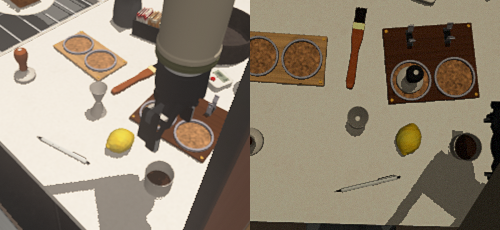

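Request:
carry_out --commands '[{"jaw": 0.085,"translation": [0,0,0.01],"spin": 0},{"jaw": 0.085,"translation": [0,0,0.025],"spin": 0},{"jaw": 0.085,"translation": [0,0,0.03],"spin": 0},{"jaw": 0.085,"translation": [0,0,0.03],"spin": 0},{"jaw": 0.085,"translation": [0,0,0.025],"spin": 0},{"jaw": 0.085,"translation": [0,0,0.015],"spin": 0},{"jaw": 0.085,"translation": [0,0,0.007],"spin": 0},{"jaw": 0.085,"translation": [0,0,0],"spin": 0}]'

```text
time: 10.4
tool_pos: [406.6, -231.5, 18.8]
tcp_rot: [-179.8, -0.2, 90.1]
ft_force: [0.9, -0.4, 0.2]
finger_gap: 85.0
grip_force: 0.0
```

Request:
carry_out --commands '[{"jaw": 0.04,"translation": [0,0,0],"spin": 0},{"jaw": 0.04,"translation": [0,0,0],"spin": 0},{"jaw": 0.04,"translation": [0,0,0],"spin": 0},{"jaw": 0.04,"translation": [0,0,0],"spin": 0},{"jaw": 0.04,"translation": [0,0,0],"spin": 0},{"jaw": 0.04,"translation": [0,0,0],"spin": 0},{"jaw": 0.04,"translation": [0,0,0],"spin": 0},{"jaw": 0.04,"translation": [0,0,0],"spin": 0}]' --squeeze 40

```text
time: 11.07
tool_pos: [409.4, -234.1, 23.3]
tcp_rot: [179.8, 0.1, 90.0]
ft_force: [1.0, 1.8, 6.8]
finger_gap: 56.5
grip_force: 43.4
```

Request:
carry_out --commands '[{"jaw": 0.04,"translation": [0,0,-0.01],"spin": 0},{"jaw": 0.04,"translation": [0,0,-0.02],"spin": 0},{"jaw": 0.04,"translation": [0,0,-0.03],"spin": 0},{"jaw": 0.04,"translation": [0,0,-0.03],"spin": 0},{"jaw": 0.04,"translation": [0,0,-0.02],"spin": 0},{"jaw": 0.04,"translation": [0,0,-0.01],"spin": 0},{"jaw": 0.04,"translation": [0,0,0],"spin": 0},{"jaw": 0.04,"translation": [0,0,0],"spin": 0}]'

```text
time: 11.73
tool_pos: [407.9, -233.2, 141.3]
tcp_rot: [180.0, 0.0, 90.0]
ft_force: [0.3, -0.8, -1.5]
finger_gap: 56.7
grip_force: 43.2
```

Request:
carry_out --commands '[{"jaw": 0.04,"translation": [0.002,0.0155,0],"spin": 0},{"jaw": 0.04,"translation": [0.004,0.03,0],"spin": 0},{"jaw": 0.04,"translation": [0.004,0.03,0],"spin": 0},{"jaw": 0.04,"translation": [0.004,0.03,0],"spin": 0},{"jaw": 0.04,"translation": [0.004,0.03,0],"spin": 0},{"jaw": 0.04,"translation": [0.002,0.015,0],"spin": 0},{"jaw": 0.04,"translation": [0,0,0],"spin": 0},{"jaw": 0.04,"translation": [0,0,0],"spin": 0}]'

```text
time: 12.4
tool_pos: [557.4, -212.2, 138.3]
tcp_rot: [-179.8, -0.1, 90.1]
ft_force: [-1.6, 0.2, -0.9]
finger_gap: 57.2
grip_force: 43.3
```

Request:
carry_out --commands '[{"jaw": 0.04,"translation": [0,0,0.015],"spin": 0},{"jaw": 0.04,"translation": [0,0,0.025],"spin": 0},{"jaw": 0.04,"translation": [0,0,0.025],"spin": 0},{"jaw": 0.04,"translation": [0,0,0.02],"spin": 0},{"jaw": 0.04,"translation": [0,0,0.01],"spin": 0},{"jaw": 0.04,"translation": [0,0,0.005],"spin": 0},{"jaw": 0.04,"translation": [0,0,0],"spin": 0},{"jaw": 0.04,"translation": [0,0,0],"spin": 0}]'

```text
time: 13.07
tool_pos: [558.5, -213.5, 42.0]
tcp_rot: [180.0, 0.0, 90.0]
ft_force: [-0.3, -0.5, -0.9]
finger_gap: 56.3
grip_force: 43.3
```

Request:
carry_out --commands '[{"jaw": 0.04,"translation": [0,0,0.004],"spin": 0},{"jaw": 0.04,"translation": [0,0,0.003],"spin": 0},{"jaw": 0.04,"translation": [0,0,0.001],"spin": 0},{"jaw": 0.04,"translation": [0,0,0.001],"spin": 0},{"jaw": 0.04,"translation": [0,0,0.001],"spin": 0},{"jaw": 0.04,"translation": [0,0,0],"spin": 0},{"jaw": 0.04,"translation": [0,0,0],"spin": 0},{"jaw": 0.04,"translation": [0,0,0],"spin": 0}]'

```text
time: 13.73
tool_pos: [558.8, -213.3, 33.2]
tcp_rot: [180.0, 0.0, 90.0]
ft_force: [-6.6, 3.6, 12.5]
finger_gap: 57.1
grip_force: 44.4
```

Request:
carry_out --commands '[{"jaw": 0.085,"translation": [0,0,0],"spin": 0},{"jaw": 0.085,"translation": [0,0,0],"spin": 0},{"jaw": 0.085,"translation": [0,0,0],"spin": 0},{"jaw": 0.085,"translation": [0,0,0],"spin": 0},{"jaw": 0.085,"translation": [0,0,-0.01],"spin": 0},{"jaw": 0.085,"translation": [0,0,-0.025],"spin": 0},{"jaw": 0.085,"translation": [0,0,-0.035],"spin": 0},{"jaw": 0.085,"translation": [0,0,-0.03],"spin": 0}]'

```text
time: 14.4
tool_pos: [558.0, -213.0, 133.0]
tcp_rot: [-180.0, -0.0, 90.0]
ft_force: [-0.3, 0.6, 0.9]
finger_gap: 85.4
grip_force: 0.0
```

Request:
carry_out --commands '[{"jaw": 0.06,"translation": [0,0,-0.02],"spin": 0},{"jaw": 0.06,"translation": [0.02,0.0035,0],"spin": 0},{"jaw": 0.06,"translation": [0.04,0.007,0],"spin": 0},{"jaw": 0.06,"translation": [0.04,0.007,0],"spin": 0},{"jaw": 0.06,"translation": [0.04,0.007,0],"spin": 0},{"jaw": 0.06,"translation": [0.04,0.007,0],"spin": 0},{"jaw": 0.06,"translation": [0.039,0.006,0],"spin": 0},{"jaw": 0.06,"translation": [0,0,0],"spin": -0.12}]'

```text
time: 15.07
tool_pos: [596.4, 12.9, 152.2]
tcp_rot: [179.9, -0.2, 96.8]
ft_force: [-0.2, -1.2, -0.4]
finger_gap: 60.2
grip_force: 0.0
```

Request:
carry_out --commands '[{"jaw": 0.05,"translation": [0,0,0],"spin": -0.12},{"jaw": 0.05,"translation": [0,0,0],"spin": -0.12},{"jaw": 0.05,"translation": [0,0,0],"spin": -0.12},{"jaw": 0.05,"translation": [0,0,0],"spin": -0.12},{"jaw": 0.05,"translation": [0,0,0],"spin": -0.12},{"jaw": 0.05,"translation": [0,0,0],"spin": -0.12},{"jaw": 0.05,"translation": [0,0,0],"spin": -0.12},{"jaw": 0.05,"translation": [0,0,0],"spin": -0.12}]'

```text
time: 15.73
tool_pos: [595.9, 5.9, 152.0]
tcp_rot: [180.0, 0.0, 152.2]
ft_force: [-0.7, 0.1, 0.2]
finger_gap: 50.1
grip_force: 0.0
```

```bash
python3 - <<'E'
from h import *
print(r.sense()["tool_pos"])
P={n:r.snapshot(n) for n in("scene","top")}
for n in P: print(n,fit(P[n],"dosing_cup",np.array([558,-213.]),10))
cv2.imwrite("pics/a2.png",np.hstack([P["scene"]["pixels"][100:330,150:400],P["top"]["pixels"][100:330,150:400]]))
E
```

```text
[595.92262925   5.85667536 152.0325403 ]
scene (array([ 558.1, -211.8]), 0.81, 770)
top (array([ 559.4, -214.2]), 0.78, 715)
```

View pics/a2.png

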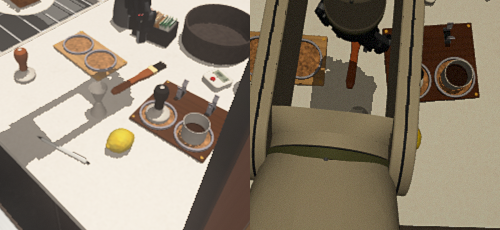

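Request:
carry_out --commands '[{"jaw": 0.045,"translation": [0,0,0],"spin": -0.12},{"jaw": 0.045,"translation": [0,0,0.01],"spin": -0.12},{"jaw": 0.045,"translation": [0,0,0.025],"spin": -0.122},{"jaw": 0.045,"translation": [0,0,0.03],"spin": 0},{"jaw": 0.045,"translation": [0,0,0.03],"spin": 0},{"jaw": 0.045,"translation": [0,0,0.02],"spin": 0},{"jaw": 0.045,"translation": [0,0,0.01],"spin": 0},{"jaw": 0.045,"translation": [0,0,0],"spin": 0}]'

```text
time: 16.6
tool_pos: [593.6, 6.0, 23.4]
tcp_rot: [-180.0, -0.3, 172.5]
ft_force: [0.5, -0.1, -0.3]
finger_gap: 45.1
grip_force: 0.0
```

Request:
carry_out --commands '[{"jaw": 0.045,"translation": [0,0,0.01],"spin": 0},{"jaw": 0.045,"translation": [0,0,0.006],"spin": 0},{"jaw": 0.045,"translation": [0,0,0.003],"spin": 0},{"jaw": 0.045,"translation": [0,0,0],"spin": 0},{"jaw": 0.045,"translation": [0,0,0],"spin": 0},{"jaw": 0.045,"translation": [0,0,0],"spin": 0},{"jaw": 0.045,"translation": [0,0,0],"spin": 0},{"jaw": 0.045,"translation": [0,0,0],"spin": 0}]' --squeeze 90

```text
time: 17.27
tool_pos: [596.2, 5.8, 7.8]
tcp_rot: [-180.0, 0.0, 172.6]
ft_force: [-0.1, 0.2, -0.9]
finger_gap: 45.2
grip_force: 0.0
```

Request:
carry_out --commands '[{"jaw": 0.045,"translation": [0,0,0.002],"spin": 0},{"jaw": 0.045,"translation": [0,0,0.002],"spin": 0},{"jaw": 0.0,"translation": [0,0,0],"spin": 0},{"jaw": 0.0,"translation": [0,0,0],"spin": 0},{"jaw": 0.0,"translation": [0,0,0],"spin": 0},{"jaw": 0.0,"translation": [0,0,0],"spin": 0},{"jaw": 0.0,"translation": [0,0,0],"spin": 0},{"jaw": 0.0,"translation": [0,0,0],"spin": 0}]'

```text
time: 17.93
tool_pos: [596.0, 5.8, 3.4]
tcp_rot: [-180.0, 0.0, 172.6]
ft_force: [0.6, -0.2, 1.3]
finger_gap: 17.4
grip_force: 88.4
```

Request:
carry_out --commands '[{"jaw": 0.0,"translation": [0,0,0],"spin": 0},{"jaw": 0.0,"translation": [0,0,-0.01],"spin": 0},{"jaw": 0.0,"translation": [0,0,-0.02],"spin": 0},{"jaw": 0.0,"translation": [0,0,-0.03],"spin": 0},{"jaw": 0.0,"translation": [0,0,-0.03],"spin": 0},{"jaw": 0.0,"translation": [0,0,-0.025],"spin": 0},{"jaw": 0.0,"translation": [0,0,-0.01],"spin": 0},{"jaw": 0.0,"translation": [0,0,0],"spin": 0}]'

```text
time: 18.6
tool_pos: [598.2, 5.7, 132.3]
tcp_rot: [180.0, 0.4, 172.6]
ft_force: [0.4, 0.0, -0.4]
finger_gap: 17.1
grip_force: 88.2
```

Request:
carry_out --commands '[{"jaw": 0.0,"translation": [0,0,0],"spin": 0.12},{"jaw": 0.0,"translation": [0,0,0],"spin": 0.122},{"jaw": 0.0,"translation": [0,0,0],"spin": 0.122},{"jaw": 0.0,"translation": [0,0,0],"spin": 0.122},{"jaw": 0.0,"translation": [0,0,0],"spin": 0.122},{"jaw": 0.0,"translation": [0,0,0],"spin": 0.122},{"jaw": 0.0,"translation": [0,0,0],"spin": 0.122},{"jaw": 0.0,"translation": [0,0,0],"spin": 0.122}]'

```text
time: 19.27
tool_pos: [594.4, 5.9, 125.5]
tcp_rot: [-179.8, -0.1, 116.5]
ft_force: [0.1, -0.8, 0.2]
finger_gap: 16.7
grip_force: 88.2
```

Request:
carry_out --commands '[{"jaw": 0.0,"translation": [0,0,0],"spin": 0.122},{"jaw": 0.0,"translation": [0,0,0],"spin": 0.122},{"jaw": 0.0,"translation": [0,0,0],"spin": 0.122},{"jaw": 0.0,"translation": [-0.025,0.006,0],"spin": 0},{"jaw": 0.0,"translation": [-0.035,0.008,0],"spin": 0},{"jaw": 0.0,"translation": [-0.035,0.008,0],"spin": 0},{"jaw": 0.0,"translation": [-0.035,0.008,0],"spin": 0},{"jaw": 0.0,"translation": [-0.02,0.004,0],"spin": 0}]'

```text
time: 19.93
tool_pos: [644.3, -143.1, 125.5]
tcp_rot: [-179.8, -0.0, 95.8]
ft_force: [1.0, 0.2, -0.6]
finger_gap: 17.1
grip_force: 88.2
```

Request:
carry_out --commands '[{"jaw": 0.0,"translation": [-0.01,0.002,0],"spin": 0},{"jaw": 0.0,"translation": [0,0,0],"spin": 0},{"jaw": 0.0,"translation": [0,0,0],"spin": 0},{"jaw": 0.0,"translation": [0,0,0.01],"spin": 0},{"jaw": 0.0,"translation": [0,0,0.02],"spin": 0},{"jaw": 0.0,"translation": [0,0,0.01],"spin": 0},{"jaw": 0.0,"translation": [0,0,0],"spin": 0},{"jaw": 0.0,"translation": [0,0,0],"spin": 0}]'

```text
time: 20.6
tool_pos: [646.8, -148.2, 86.9]
tcp_rot: [-179.8, -0.1, 95.9]
ft_force: [0.1, -0.4, 0.2]
finger_gap: 16.6
grip_force: 88.2
```

```bash
python3 - <<'E'
from h import *
s=r.sense();print(s["tool_pos"],s["tcp_rot"])
P={n:r.snapshot(n) for n in("scene","top")}
for n in P:
  for t in("clip_mid","grinder_brush"):
    for d in r.landmark_of(P[n],t)[:1]: print(n,t,round(d["score"],2),ground(P[n],d["xy"],18 if t=="clip_mid" else s["tool_pos"][2]-3))
cv2.imwrite("pics/a3.png",np.hstack([cv2.resize(P[n]["pixels"][a:a+130,b:b+130],None,fx=3,fy=3,interpolation=cv2.INTER_CUBIC) for n,a,b in (("scene",150,270),("top",90,265))]))
E
```

```text
[ 646.84295995 -148.19992595   86.87400839] [-1.79846833e+02 -7.44833837e-02  9.59161692e+01]
scene clip_mid 0.88 [ 648.17552367 -158.52175417   18.        ]
scene grinder_brush 0.97 [ 644.51342475 -174.19521625   83.87400839]
top grinder_brush 0.72 [ 647.07544338 -169.09052858   83.87400839]
```

View pics/a3.png

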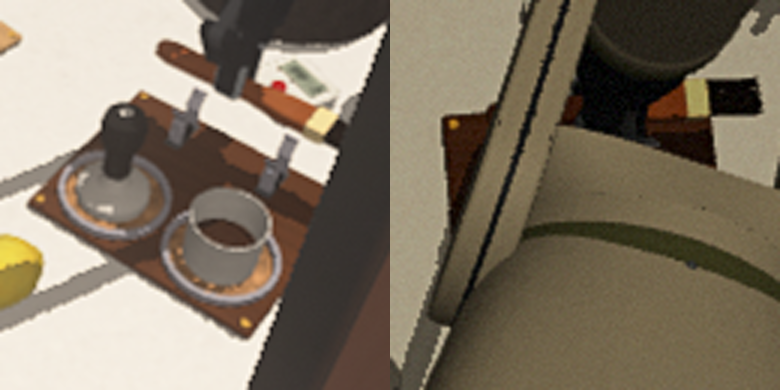

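Request:
carry_out --commands '[{"jaw": 0.0,"translation": [-0.003,0.0007,0],"spin": 0},{"jaw": 0.0,"translation": [-0.003,0.0007,0],"spin": 0},{"jaw": 0.0,"translation": [0,0,0.01],"spin": 0},{"jaw": 0.0,"translation": [0,0,0.01],"spin": 0},{"jaw": 0.0,"translation": [0,0,0.01],"spin": 0},{"jaw": 0.0,"translation": [0,0,0.008],"spin": 0},{"jaw": 0.0,"translation": [0,0,0],"spin": 0},{"jaw": 0.0,"translation": [0,0,0],"spin": 0}]' --squeeze 110

```text
time: 21.57
tool_pos: [648.9, -155.1, 48.6]
tcp_rot: [-179.9, -0.1, 95.8]
ft_force: [0.6, -0.3, -0.5]
finger_gap: 16.7
grip_force: 111.7
```

Request:
carry_out --commands '[{"jaw": 0.0,"translation": [0,0,0.004],"spin": 0},{"jaw": 0.0,"translation": [0,0,0.004],"spin": 0},{"jaw": 0.0,"translation": [0,0,0.003],"spin": 0},{"jaw": 0.0,"translation": [0,0,0.002],"spin": 0},{"jaw": 0.0,"translation": [0,0,0.002],"spin": 0},{"jaw": 0.0,"translation": [0,0,0],"spin": 0},{"jaw": 0.0,"translation": [0,0,0],"spin": 0},{"jaw": 0.0,"translation": [0,0,0],"spin": 0}]'

```text
time: 22.23
tool_pos: [649.6, -155.6, 34.9]
tcp_rot: [-180.0, -0.0, 95.8]
ft_force: [-2.5, -1.5, -0.2]
finger_gap: 16.2
grip_force: 111.8
```

Request:
carry_out --commands '[{"jaw": 0.0,"translation": [0,0,0.002],"spin": 0},{"jaw": 0.0,"translation": [0,0,0.002],"spin": 0},{"jaw": 0.0,"translation": [0,0,0.002],"spin": 0},{"jaw": 0.0,"translation": [0,0,0.002],"spin": 0},{"jaw": 0.0,"translation": [0,0,0.002],"spin": 0},{"jaw": 0.0,"translation": [0,0,0],"spin": 0},{"jaw": 0.0,"translation": [0,0,0],"spin": 0},{"jaw": 0.0,"translation": [0,0,0],"spin": 0}]'

```text
time: 22.9
tool_pos: [649.3, -155.3, 24.3]
tcp_rot: [-179.9, -0.0, 95.8]
ft_force: [-3.6, -0.7, -5.9]
finger_gap: 16.3
grip_force: 111.2
```

Request:
carry_out --commands '[{"jaw": 0.0,"translation": [0,0,0.001],"spin": 0},{"jaw": 0.0,"translation": [0,0,0.001],"spin": 0},{"jaw": 0.0,"translation": [0,0,0.001],"spin": 0},{"jaw": 0.0,"translation": [0,0,0.001],"spin": 0},{"jaw": 0.0,"translation": [0,0,0],"spin": 0},{"jaw": 0.0,"translation": [0,0,0],"spin": 0},{"jaw": 0.0,"translation": [0,0,0],"spin": 0},{"jaw": 0.0,"translation": [0,0,0],"spin": 0}]'

```text
time: 23.57
tool_pos: [650.3, -155.6, 21.6]
tcp_rot: [180.0, 0.0, 95.8]
ft_force: [-2.2, -0.9, 0.8]
finger_gap: 15.9
grip_force: 111.9
```

```bash
python3 - <<'E'
from h import *
s=r.sense();print(s["tool_pos"],s["ft_force"],s["wrist_torque"])
P={n:r.snapshot(n) for n in("scene",)}
cv2.imwrite("pics/a4.png",np.hstack([cv2.resize(P[n]["pixels"][a:a+110,b:b+130],None,fx=5,fy=5,interpolation=cv2.INTER_CUBIC) for n,a,b in (("scene",150,270),)]))
E
```

```text
[ 650.2521511  -155.60997811   21.64350165] [-2.24264915 -0.92370469  0.84644632] [-0.07364725  0.4390344  -0.02509645]
```

View pics/a4.png

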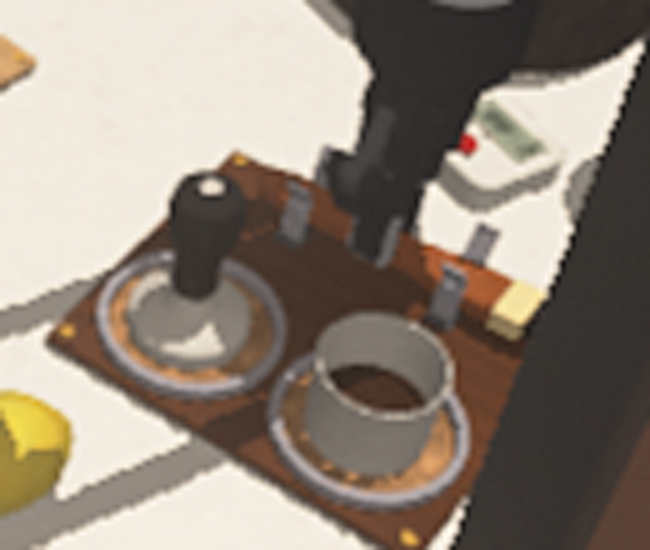

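Request:
carry_out --commands '[{"jaw": 0.0,"translation": [0,0,0.001],"spin": 0},{"jaw": 0.0,"translation": [0,0,0.001],"spin": 0},{"jaw": 0.0,"translation": [0,0,0.001],"spin": 0},{"jaw": 0.0,"translation": [0,0,0],"spin": 0},{"jaw": 0.0,"translation": [0,0,0],"spin": 0},{"jaw": 0.0,"translation": [0,0,0],"spin": 0},{"jaw": 0.0,"translation": [0,0,0],"spin": 0},{"jaw": 0.0,"translation": [0,0,0],"spin": 0}]'

```text
time: 24.28
tool_pos: [650.4, -155.6, 21.4]
tcp_rot: [180.0, 0.0, 95.9]
ft_force: [-15.0, 2.5, 22.2]
finger_gap: 16.3
grip_force: 114.7
```

Request:
carry_out --commands '[{"jaw": 0.0,"translation": [0,0,-0.002],"spin": 0},{"jaw": 0.045,"translation": [0,0,0],"spin": 0},{"jaw": 0.045,"translation": [0,0,0],"spin": 0},{"jaw": 0.045,"translation": [0,0,0],"spin": 0},{"jaw": 0.045,"translation": [0,0,0],"spin": 0},{"jaw": 0.045,"translation": [0,0,-0.005],"spin": 0},{"jaw": 0.045,"translation": [0,0,-0.02],"spin": 0},{"jaw": 0.045,"translation": [0,0,-0.03],"spin": 0}]'

```text
time: 24.95
tool_pos: [647.2, -154.6, 72.0]
tcp_rot: [-179.6, -0.2, 95.8]
ft_force: [1.0, 0.1, 0.5]
finger_gap: 44.8
grip_force: 0.0
```

Request:
carry_out --commands '[{"jaw": 0.045,"translation": [0,0,-0.03],"spin": 0},{"jaw": 0.045,"translation": [0,0,-0.03],"spin": 0},{"jaw": 0.045,"translation": [0,0,-0.02],"spin": 0.1},{"jaw": 0.06,"translation": [0.02,-0.02,0],"spin": 0},{"jaw": 0.06,"translation": [0.03,-0.034,0],"spin": 0},{"jaw": 0.06,"translation": [0.03,-0.034,0],"spin": 0},{"jaw": 0.06,"translation": [0.03,-0.034,0],"spin": 0},{"jaw": 0.07,"translation": [0.03,-0.034,0],"spin": 0}]' --squeeze 50

```text
time: 25.62
tool_pos: [503.4, -24.6, 155.4]
tcp_rot: [180.0, -0.0, 90.1]
ft_force: [0.2, 1.1, 1.4]
finger_gap: 69.5
grip_force: 0.0
```

```bash
python3 - <<'E'
from h import *
s=r.sense();print(s["tool_pos"],s["tcp_rot"])
P={n:r.snapshot(n) for n in("scene","top")}
for n in P:
  print(fit(P[n],"jigger",np.array([459.,-5])))
  R=rect(P[n],"grinder_brush",28);print(n,R[0])
cv2.imwrite("pics/a5.png",np.hstack([cv2.resize(P[n]["pixels"][a:a+130,b:b+130],None,fx=3,fy=3,interpolation=cv2.INTER_CUBIC) for n,a,b in (("scene",150,270),("top",90,265))]))
E
```

```text
[503.36814153 -24.56501887 155.39009942] [ 1.79963554e+02 -6.23779384e-03  9.00878445e+01]
(array([457.5,  -5.6]), 0.82, 465)
scene ((641.2396240234375, -165.77352905273438), (39.390987396240234, 152.6908721923828), 7.076592445373535)
None
top ((657.6566162109375, -246.3380584716797), (26.35600471496582, 44.644691467285156), 8.190361022949219)
```

View pics/a5.png

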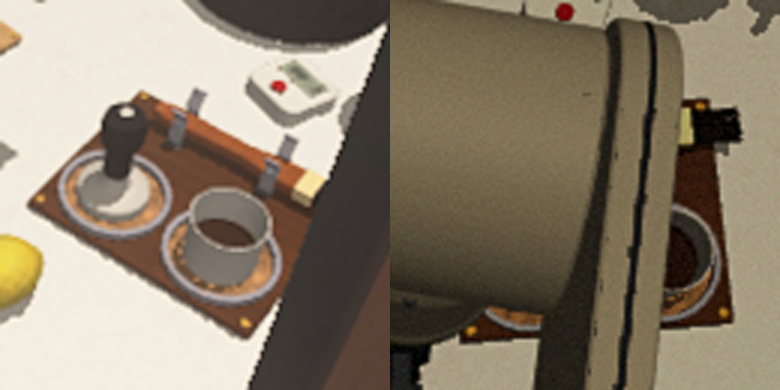

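Request:
carry_out --commands '[{"jaw": 0.08,"translation": [0.005,-0.017,0],"spin": 0},{"jaw": 0.08,"translation": [0.005,-0.017,0],"spin": 0},{"jaw": 0.08,"translation": [0,0,0.01],"spin": 0},{"jaw": 0.08,"translation": [0,0,0.01],"spin": 0},{"jaw": 0.08,"translation": [0,0,0],"spin": 0},{"jaw": 0.08,"translation": [0,0,0],"spin": 0},{"jaw": 0.08,"translation": [0,0,0],"spin": 0},{"jaw": 0.08,"translation": [0,0,0],"spin": 0}]'

```text
time: 26.58
tool_pos: [471.4, -15.9, 135.6]
tcp_rot: [180.0, 0.0, 90.1]
ft_force: [-0.3, 0.2, 0.2]
finger_gap: 79.8
grip_force: 0.0
```

Request:
carry_out --commands '[{"jaw": 0.08,"translation": [0.0103,-0.012,0],"spin": 0},{"jaw": 0.08,"translation": [0,0,0.01],"spin": 0},{"jaw": 0.08,"translation": [0,0,0.02],"spin": 0},{"jaw": 0.08,"translation": [0,0,0.02],"spin": 0},{"jaw": 0.08,"translation": [0,0,0.02],"spin": 0},{"jaw": 0.08,"translation": [0,0,0.009],"spin": 0},{"jaw": 0.08,"translation": [0,0,0],"spin": 0},{"jaw": 0.08,"translation": [0,0,0],"spin": 0}]'

```text
time: 27.25
tool_pos: [458.6, -5.4, 56.1]
tcp_rot: [-179.9, -0.0, 90.1]
ft_force: [-0.1, -0.6, 1.2]
finger_gap: 80.2
grip_force: 0.0
```

Request:
carry_out --commands '[{"jaw": 0.02,"translation": [0,0,0],"spin": 0},{"jaw": 0.02,"translation": [0,0,0],"spin": 0},{"jaw": 0.02,"translation": [0,0,0],"spin": 0},{"jaw": 0.02,"translation": [0,0,0],"spin": 0},{"jaw": 0.02,"translation": [0,0,0],"spin": 0},{"jaw": 0.02,"translation": [0,0,0],"spin": 0},{"jaw": 0.02,"translation": [0,0,0],"spin": 0},{"jaw": 0.02,"translation": [0,0,0],"spin": 0}]'

```text
time: 27.92
tool_pos: [459.9, -5.5, 57.7]
tcp_rot: [179.9, 0.0, 90.1]
ft_force: [-1.1, -0.3, 6.5]
finger_gap: 41.3
grip_force: 50.6
```

Request:
carry_out --commands '[{"jaw": 0.02,"translation": [0,0,0],"spin": 0},{"jaw": 0.02,"translation": [0,0,-0.01],"spin": 0},{"jaw": 0.02,"translation": [0,0,-0.02],"spin": 0},{"jaw": 0.02,"translation": [0,0,-0.02],"spin": 0},{"jaw": 0.02,"translation": [0,0,-0.02],"spin": 0},{"jaw": 0.02,"translation": [0,0,-0.01],"spin": 0},{"jaw": 0.02,"translation": [0,0,0],"spin": 0},{"jaw": 0.02,"translation": [0,0,0],"spin": 0}]'

```text
time: 28.58
tool_pos: [459.1, -5.3, 136.7]
tcp_rot: [179.9, 0.0, 90.1]
ft_force: [-0.0, 0.2, -0.3]
finger_gap: 41.6
grip_force: 50.8
```

Request:
carry_out --commands '[{"jaw": 0.02,"translation": [0.0148,0.0087,0],"spin": 0},{"jaw": 0.02,"translation": [0.03,0.018,0],"spin": 0},{"jaw": 0.02,"translation": [0.035,0.021,0],"spin": 0},{"jaw": 0.02,"translation": [0.035,0.021,0],"spin": 0},{"jaw": 0.02,"translation": [0.035,0.021,0],"spin": 0},{"jaw": 0.02,"translation": [0.035,0.021,0],"spin": 0},{"jaw": 0.02,"translation": [0.02,0.012,0],"spin": 0},{"jaw": 0.02,"translation": [0.015,0.009,0],"spin": 0}]'

```text
time: 29.25
tool_pos: [589.5, 217.2, 133.6]
tcp_rot: [-179.8, 0.0, 90.2]
ft_force: [0.5, -0.4, 0.5]
finger_gap: 41.7
grip_force: 50.9
```

Request:
carry_out --commands '[{"jaw": 0.02,"translation": [0,0,0],"spin": 0},{"jaw": 0.02,"translation": [0,0,0.01],"spin": 0},{"jaw": 0.02,"translation": [0,0,0.02],"spin": 0},{"jaw": 0.02,"translation": [0,0,0.02],"spin": 0},{"jaw": 0.02,"translation": [0,0,0.008],"spin": 0},{"jaw": 0.02,"translation": [0,0,0.004],"spin": 0},{"jaw": 0.02,"translation": [0,0,0],"spin": 0},{"jaw": 0.02,"translation": [0,0,0],"spin": 0}]'

```text
time: 29.92
tool_pos: [590.1, 214.3, 74.7]
tcp_rot: [180.0, 0.0, 90.1]
ft_force: [-0.4, 0.7, 0.1]
finger_gap: 41.1
grip_force: 50.9
```

Request:
carry_out --commands '[{"jaw": 0.02,"translation": [0,0,0.003],"spin": 0},{"jaw": 0.02,"translation": [0,0,0.002],"spin": 0},{"jaw": 0.02,"translation": [0,0,0.001],"spin": 0},{"jaw": 0.02,"translation": [0,0,0.001],"spin": 0},{"jaw": 0.02,"translation": [0,0,0],"spin": 0},{"jaw": 0.02,"translation": [0,0,0],"spin": 0},{"jaw": 0.02,"translation": [0,0,0],"spin": 0},{"jaw": 0.02,"translation": [0,0,0],"spin": 0}]'

```text
time: 30.58
tool_pos: [590.3, 214.9, 67.8]
tcp_rot: [180.0, -0.0, 90.1]
ft_force: [0.0, 0.6, 3.6]
finger_gap: 41.5
grip_force: 51.3
```

Request:
carry_out --commands '[{"jaw": 0.085,"translation": [0,0,0],"spin": 0},{"jaw": 0.085,"translation": [0,0,0],"spin": 0},{"jaw": 0.085,"translation": [0,0,0],"spin": 0},{"jaw": 0.085,"translation": [0,0,0],"spin": 0},{"jaw": 0.085,"translation": [0,0,-0.01],"spin": 0},{"jaw": 0.085,"translation": [0,0,-0.025],"spin": 0},{"jaw": 0.085,"translation": [0,0,-0.035],"spin": 0},{"jaw": 0.085,"translation": [0,0,-0.02],"spin": 0}]'

```text
time: 31.25
tool_pos: [590.9, 215.0, 161.3]
tcp_rot: [179.8, -0.0, 90.1]
ft_force: [-0.2, -0.1, 1.5]
finger_gap: 84.8
grip_force: 0.0
```

Request:
carry_out --commands '[{"jaw": 0.085,"translation": [-0.018,-0.0096,0],"spin": 0},{"jaw": 0.085,"translation": [-0.035,-0.018,0],"spin": 0},{"jaw": 0.085,"translation": [-0.035,-0.018,0],"spin": 0},{"jaw": 0.085,"translation": [-0.035,-0.018,0],"spin": 0},{"jaw": 0.085,"translation": [-0.035,-0.018,0],"spin": 0},{"jaw": 0.085,"translation": [-0.035,-0.018,0],"spin": 0},{"jaw": 0.085,"translation": [-0.035,-0.018,0],"spin": 0},{"jaw": 0.085,"translation": [-0.035,-0.018,0],"spin": 0}]'

```text
time: 31.92
tool_pos: [454.0, -49.8, 158.2]
tcp_rot: [179.9, 0.0, 90.1]
ft_force: [-0.8, -0.8, 0.7]
finger_gap: 85.1
grip_force: 0.0
```

Request:
carry_out --commands '[{"jaw": 0.085,"translation": [-0.035,-0.018,0],"spin": 0},{"jaw": 0.085,"translation": [-0.03,-0.016,0],"spin": 0},{"jaw": 0.085,"translation": [0,0,0],"spin": -0.12},{"jaw": 0.085,"translation": [0,0,0],"spin": -0.12},{"jaw": 0.085,"translation": [0,0,0],"spin": -0.12},{"jaw": 0.085,"translation": [0,0,0],"spin": -0.12},{"jaw": 0.085,"translation": [0,0,0],"spin": -0.12},{"jaw": 0.085,"translation": [0,0,0],"spin": -0.12}]'

```text
time: 32.58
tool_pos: [421.2, -113.7, 158.2]
tcp_rot: [180.0, 0.0, 131.7]
ft_force: [0.0, -0.0, 0.4]
finger_gap: 85.0
grip_force: 0.0
```

Request:
carry_out --commands '[{"jaw": 0.085,"translation": [0,0,0],"spin": -0.12},{"jaw": 0.085,"translation": [0,0,0],"spin": -0.12},{"jaw": 0.085,"translation": [0,0,0],"spin": -0.12},{"jaw": 0.085,"translation": [0,0,0],"spin": -0.12},{"jaw": 0.085,"translation": [0,0,0],"spin": -0.075},{"jaw": 0.085,"translation": [0,0,0],"spin": 0},{"jaw": 0.085,"translation": [0,0,0],"spin": 0},{"jaw": 0.085,"translation": [0,0,0],"spin": 0}]'

```text
time: 33.25
tool_pos: [421.1, -113.6, 157.7]
tcp_rot: [-180.0, 0.0, 163.0]
ft_force: [0.4, 0.1, 0.4]
finger_gap: 85.2
grip_force: 0.0
```

```bash
python3 - <<'E'
from h import *
s=r.sense();print(s["tool_pos"],s["tcp_rot"])
P={n:r.snapshot(n) for n in("scene","top")}
for n in P:
  print(n,fit(P[n],"jigger",np.array([590.,214]),10))
  for d in r.regions_of(P[n],"lemon")[:1]:
      W=np.array([ground(P[n],q,25)[:2] for q in np.argwhere(d["pixels"])[:,::-1]],np.float32);print("lemon",n,cv2.fitEllipse(cv2.convexHull(W)))
cv2.imwrite("pics/a6.png",np.hstack([P["scene"]["pixels"][100:330,150:400],P["top"]["pixels"][100:330,120:400]]))
E
```

```text
[ 421.10622856 -113.62984937  157.6941014 ] [-1.79996844e+02  2.90338422e-02  1.63005662e+02]
scene (array([588.3, 215.9]), 0.79, 343)
lemon scene ((418.9480285644531, -112.68685913085938), (56.6091423034668, 68.98603820800781), 95.02977752685547)
top (array([591.1, 215.2]), 0.9, 523)
```

View pics/a6.png

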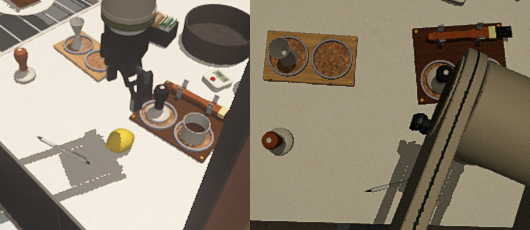

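Request:
carry_out --commands '[{"jaw": 0.085,"translation": [0,0,0.015],"spin": 0},{"jaw": 0.085,"translation": [0,0,0.03],"spin": 0},{"jaw": 0.085,"translation": [0,0,0.03],"spin": 0},{"jaw": 0.085,"translation": [0,0,0.03],"spin": 0},{"jaw": 0.085,"translation": [0,0,0.025],"spin": 0},{"jaw": 0.085,"translation": [0,0,0.012],"spin": 0},{"jaw": 0.085,"translation": [0,0,0.004],"spin": 0},{"jaw": 0.085,"translation": [0,0,0],"spin": 0}]' --squeeze 35

```text
time: 34.22
tool_pos: [420.0, -113.2, 10.2]
tcp_rot: [180.0, -0.2, 163.2]
ft_force: [-0.7, 0.2, -1.1]
finger_gap: 85.2
grip_force: 0.0
```

Request:
carry_out --commands '[{"jaw": 0.03,"translation": [0,0,0],"spin": 0},{"jaw": 0.03,"translation": [0,0,0],"spin": 0},{"jaw": 0.03,"translation": [0,0,0],"spin": 0},{"jaw": 0.03,"translation": [0,0,0],"spin": 0},{"jaw": 0.03,"translation": [0,0,0],"spin": 0},{"jaw": 0.03,"translation": [0,0,0],"spin": 0},{"jaw": 0.03,"translation": [0,0,0],"spin": 0},{"jaw": 0.03,"translation": [0,0,0],"spin": 0}]'

```text
time: 34.88
tool_pos: [422.5, -114.0, 13.2]
tcp_rot: [-180.0, 0.2, 163.2]
ft_force: [-2.4, 1.4, 8.9]
finger_gap: 49.9
grip_force: 35.0
```

Request:
carry_out --commands '[{"jaw": 0.03,"translation": [0,0,0],"spin": 0},{"jaw": 0.03,"translation": [0,0,-0.01],"spin": 0},{"jaw": 0.03,"translation": [0,0,-0.02],"spin": 0},{"jaw": 0.03,"translation": [0,0,-0.03],"spin": 0},{"jaw": 0.03,"translation": [0,0,-0.03],"spin": 0},{"jaw": 0.03,"translation": [0,0,-0.02],"spin": 0},{"jaw": 0.03,"translation": [0,0,-0.01],"spin": 0},{"jaw": 0.03,"translation": [0,0,0],"spin": 0}]'

```text
time: 35.55
tool_pos: [423.1, -114.4, 134.9]
tcp_rot: [-180.0, 0.4, 163.2]
ft_force: [-0.1, -0.0, -0.4]
finger_gap: 49.4
grip_force: 36.5
```

Request:
carry_out --commands '[{"jaw": 0.03,"translation": [0,0,0],"spin": 0.12},{"jaw": 0.03,"translation": [0,0,0],"spin": 0.12},{"jaw": 0.03,"translation": [0,0,0],"spin": 0.12},{"jaw": 0.03,"translation": [0,0,0],"spin": 0.12},{"jaw": 0.03,"translation": [0,0,0],"spin": 0.12},{"jaw": 0.03,"translation": [0,0,0],"spin": 0.12},{"jaw": 0.03,"translation": [0,0,0],"spin": 0.12},{"jaw": 0.03,"translation": [0,0,0],"spin": 0.12}]'

```text
time: 36.22
tool_pos: [419.9, -113.2, 129.4]
tcp_rot: [-179.9, -0.1, 107.8]
ft_force: [-0.6, -0.3, -0.6]
finger_gap: 50.0
grip_force: 36.5
```

Request:
carry_out --commands '[{"jaw": 0.03,"translation": [0,0,0],"spin": 0.12},{"jaw": 0.03,"translation": [0,0,0],"spin": 0.12},{"jaw": 0.03,"translation": [0,0,0],"spin": 0.078},{"jaw": 0.03,"translation": [0.0183,0.0132,0],"spin": 0},{"jaw": 0.03,"translation": [0.03,0.0215,0],"spin": 0},{"jaw": 0.03,"translation": [0.03,0.0215,0],"spin": 0},{"jaw": 0.03,"translation": [0.03,0.0215,0],"spin": 0},{"jaw": 0.03,"translation": [0.03,0.0215,0],"spin": 0}]'

```text
time: 36.88
tool_pos: [520.0, 26.2, 129.3]
tcp_rot: [-179.9, -0.0, 89.9]
ft_force: [0.3, -0.5, -1.0]
finger_gap: 50.0
grip_force: 36.6
```

Request:
carry_out --commands '[{"jaw": 0.03,"translation": [0.03,0.0215,0],"spin": 0},{"jaw": 0.03,"translation": [0.03,0.0215,0],"spin": 0},{"jaw": 0.03,"translation": [0.02,0.014,0],"spin": 0},{"jaw": 0.03,"translation": [0.014,0.01,0],"spin": 0},{"jaw": 0.03,"translation": [0,0,0],"spin": 0},{"jaw": 0.03,"translation": [0,0,0.01],"spin": 0},{"jaw": 0.03,"translation": [0,0,0.02],"spin": 0},{"jaw": 0.03,"translation": [0,0,0.01],"spin": 0}]'

```text
time: 37.55
tool_pos: [585.2, 117.5, 87.6]
tcp_rot: [-179.8, 0.0, 89.9]
ft_force: [-0.4, -0.3, -1.9]
finger_gap: 50.1
grip_force: 36.6
```

Request:
carry_out --commands '[{"jaw": 0.03,"translation": [0,0.001,0.01],"spin": 0},{"jaw": 0.03,"translation": [0,0,0.02],"spin": 0},{"jaw": 0.03,"translation": [0,0,0.015],"spin": 0},{"jaw": 0.03,"translation": [0,0,0.01],"spin": 0},{"jaw": 0.03,"translation": [0,0,0.004],"spin": 0},{"jaw": 0.03,"translation": [0,0,0],"spin": 0},{"jaw": 0.03,"translation": [0,0,0],"spin": 0},{"jaw": 0.03,"translation": [0,0,0],"spin": 0}]'

```text
time: 38.22
tool_pos: [589.4, 118.6, 33.5]
tcp_rot: [179.9, -0.0, 89.9]
ft_force: [0.2, -0.8, -0.7]
finger_gap: 49.7
grip_force: 36.6
```

Request:
carry_out --commands '[{"jaw": 0.03,"translation": [0,-0.001,0.005],"spin": 0},{"jaw": 0.03,"translation": [0,0,0.003],"spin": 0},{"jaw": 0.03,"translation": [0,0,0.002],"spin": 0},{"jaw": 0.03,"translation": [0,0,0],"spin": 0},{"jaw": 0.03,"translation": [0,0,0],"spin": 0},{"jaw": 0.03,"translation": [0,0,0],"spin": 0},{"jaw": 0.03,"translation": [0,0,0],"spin": 0},{"jaw": 0.03,"translation": [0,0,0],"spin": 0}]'

```text
time: 38.88
tool_pos: [587.8, 118.7, 23.3]
tcp_rot: [180.0, -0.0, 90.0]
ft_force: [-4.0, -0.7, 7.3]
finger_gap: 49.6
grip_force: 37.1
```

Lemon on the floor of the well; release slowly and withdraw.

Request:
carry_out --commands '[{"jaw": 0.055,"translation": [0,0,0],"spin": 0},{"jaw": 0.06,"translation": [0,0,0],"spin": 0},{"jaw": 0.07,"translation": [0,0,0],"spin": 0},{"jaw": 0.08,"translation": [0,0,0],"spin": 0},{"jaw": 0.08,"translation": [0,0,0],"spin": 0},{"jaw": 0.08,"translation": [0,0,-0.01],"spin": 0},{"jaw": 0.08,"translation": [0,0,-0.02],"spin": 0},{"jaw": 0.08,"translation": [0,0,-0.03],"spin": 0}]'

```text
time: 39.55
tool_pos: [584.9, 118.2, 80.3]
tcp_rot: [-179.7, 0.0, 89.9]
ft_force: [0.6, -0.1, 0.2]
finger_gap: 80.1
grip_force: 0.0
```

Request:
carry_out --commands '[{"jaw": 0.08,"translation": [0,0,-0.03],"spin": 0},{"jaw": 0.08,"translation": [0,0,-0.03],"spin": 0},{"jaw": 0.08,"translation": [0,0,-0.03],"spin": 0},{"jaw": 0.08,"translation": [0,-0.03,-0.01],"spin": 0},{"jaw": 0.08,"translation": [-0.02,-0.03,0],"spin": 0},{"jaw": 0.08,"translation": [-0.02,-0.03,0],"spin": 0},{"jaw": 0.08,"translation": [-0.02,-0.03,0],"spin": 0},{"jaw": 0.08,"translation": [0,0,0],"spin": 0}]'

```text
time: 40.22
tool_pos: [462.0, 56.5, 181.3]
tcp_rot: [-179.8, 0.1, 89.9]
ft_force: [-0.9, 0.1, -0.4]
finger_gap: 79.8
grip_force: 0.0
```

```bash
python3 - <<'E'
from h import *
s=r.sense();print(s["tool_pos"])
P={n:r.snapshot(n) for n in("scene","top")}
a=cv2.resize(P["scene"]["pixels"][100:290,140:400],None,fx=2,fy=2);b=P["top"]["pixels"][90:280,120:400]
b=cv2.copyMakeBorder(b,0,190,0,0,cv2.BORDER_CONSTANT);cv2.imwrite("pics/a7.png",np.hstack([a,b]))
E
```

```text
[462.04281539  56.49688487 181.25240394]
```

View pics/a7.png

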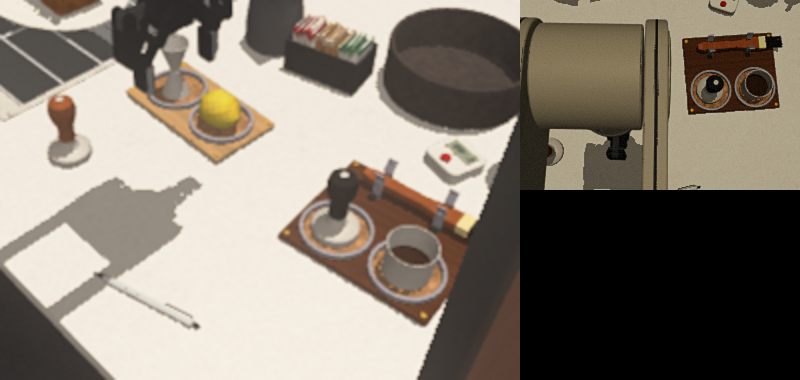

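```bash
python3 -c "
from bench import r
print(r.hand_in())"
```

```text
the job is handed in; nothing more can be done
None
```

Both caddies are made up and the job is handed in at about 40 s: the tamper, dosing cup and clipped-in brush are in the dark caddy, the jigger and lemon are in the light one, and the wooden-handled tamper was not touched.

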